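Seat the grinding cup on the herb mill and hold it down to run

ROBOT

A 6-joint arm with a two-finger parallel gripper is mounted at the origin on the work surface. World frame = base frame: x ahead of the robot, y to its left, z up, the work surface at z = 0. Lengths are in m, angles in rad, forces in N, time in s.
With the tool pointing down it reaches from about 0.3 to 1 m from the base axis. Payload 5.1 kg.
Tool frame: the origin (TCP) lies at the very end of the fingers, on their centre line; the grasp point (between the pads) lies bot.grip_depth behind it (bot.grip_depth is the distance from the TCP to the grasp point, in m); x points along the fingers, y is the direction in which the jaws open and shut, and the axes are right-handed (so a half turn about x gives the same grasp; the last joint's range is limited). The gripper opens to 95 mm and grips with 3 to 60 N. Pads are 20 mm wide; open, the fingers measure 119 mm over their backs; the gripper's body (75 mm by 180 mm) begins 59 mm behind the grasp point.
Start: joints at [-1.422, 0.124, 1.65, -0, 1.367, -0.083], TCP at [0.149, -0.633, 0.215] pointing down, gripper open.
Joint ranges: [-2.61, 2.61], [-1.02, 2.33], [0.03, 2.71], [-1.35, 4.49], [0.32, 2.68], [-2.91, 2.91]. Speed limits (rad/s): [2.57, 2.57, 3.14, 3.14, 3.14, 3.14].

INTERFACE

Orientations are given as a unit quaternion [x, y, z, w].
In Python, from rig import bot gives the robot as it stands. Calls block until the motion is done:
- bot.movep(position, orientation): joint-space move of the TCP to a pose.
- bot.move_linear(position, frame=None, max_speed=0.15): straight line of the TCP; frame=None keeps the orientation; max_speed is the mean speed in m/s.
- bot.goto_joints(angles): joint-space move.
- bot.release() and bot.close(): open the fingers fully, or close them until they stop; the grip force is fixed at half the most.
- bot.pause(seconds).
- bot.ik(position, orientation): joint angles nearest the present ones, or None.
- bot.state(): the state.
- bot.camera(name): name is "side" or "top" or "wrist"; returns the picture (384x512x3 uint8, red, green, blue); there is no depth.
- bot.camera_params(name): a dict with "fx", "fy", "cx", "cy" (pixels), "k1" (the pictures are not rectified: a ray, as slopes to the right and down, at radius r is drawn at 1 + k1 r^2 times it, then the intrinsics apply), "extrinsics" (4x4, takes a point from camera to world coordinates). Camera axes: x right, y up, looking along -z (the intrinsics and any distortion apply to the point x, -y, -z); pixel columns grow to the right and rows downward; lengths in m; the calibration is good to about 2 mm. A picture is of the moment at which its call begins: read the wrist's pose just before it. camera_params takes no time and is no camera call; for the wrist camera it gives the pose at the moment of the call.
A pose or a line that the arm cannot do raises bot.PlanningError and nothing moves.
- bot.job_done(): hands the job in, once; it reports no verdict.
Trained networks look in the newest picture that a camera, given by its name, has taken for a name from the list of things; names that differ only in an ending like _2 or _b are one class to them, and where a whole thing is asked for, a point or a joint stands for the part that bears it (a point fixed in the world has none). Each returns a list of dicts, best first, with "confidence" (0 to 1); they miss things now and then, are a little off and sometimes report something else, mostly with a low value. They report only what shows in the picture. A call takes as long as a camera call. They do not tell look-alikes from the thing itself.
- bot.recognise(camera, target): "position" ([column, row] as shares, 0 to 1, of the picture: columns of its width, rows of its height, amid what is visible of it).
- bot.spot_point(camera, target): "position" ([column, row] as shares, 0 to 1, of the picture: columns of its width, rows of its height: a listed point, or the origin of a listed thing).
The state is a dict: "t": time; "joint_positions": joint angles; "joint_velocities": joint speeds; "tau": joint torques, N m; "tcp_pos": TCP position; "eef_rot": TCP orientation; "wrist_force": force on the tool from outside, world axes, zero at the start; "torque": the same for the moment, N m; "opening": finger opening in m.
Only numpy, scipy, OpenCV 4.12 (cv2) and the standard library are available. Lean on these libraries where they do the work, as an engineer would, in place of code of your own. Each camera call takes 0.05 s, during which the arm holds its last target. There are 200 camera calls.

TASK

Pick up the filled steel grinding cup (the one with a bar grip on its lid), set it over the raised spigot of the white herb mill, turn it until its splines mesh with the drive and it drops home, then push it fully down against the spring collar, as one does to run this press-to-run mill. Keep the cup upright and don't force it. Finish while still holding it pressed down, and leave everything else on the counter where it stands.

Things in the scene. Friction and masses are not known exactly. Their poses are not given: they have to be found in the camera images.
- cup: the closed grinding cup, upright: plain steel, 66 mm in diameter, grey lid 72 mm in diameter with its top at 97 mm, and on the lid a black bar grip 52 mm long (along the cup's x axis), 18 mm wide (along y), from 97 to 131 mm high. 0.3 to 0.5 kg. Origin: centre of the underside (the skirt's rim), z up
- cup_grip (a point): point in the bar grip on the cup's axis, 120 mm above the cup's underside: the place to hold the cup from above
- cup_socket (a point): spline socket under the cup, on its axis, 20 mm above the underside, level with the lower faces of its teeth. Around it is an open skirt, inside radius 28.5 mm, 35 mm deep; six teeth 5 mm wide point inward to radius 12.5 mm at 30, 90, 150.. degrees from the cup's x axis, so the gaps between them are at 0, 60, 120.. degrees
- mill: the mill's motor base, fixed: a round white housing 130 mm in diameter, shoulder at 80 mm. Origin: centre of its underside, on the counter; z up. With the teeth riding on top of the drive dog the cup's underside stops 95 mm above this origin; meshed and resting on the free collar it is at 88 mm; pressed right down, at 83 mm
- spigot_top (a point): centre of the top of the fixed grey spigot, 100 mm above the counter. The spigot is 54 mm in diameter with a chamfered edge and stands 12 mm above the collar; the cup's skirt goes over it with 1.5 mm clearance all round
- drive_top (a point): centre of the top of the steel drive dog, on the mill's axis, 115 mm above the counter. Its six splines are 6 mm wide, 15 mm high, 60 degrees apart and reach out to 18 mm radius
- drive (a joint): turn of the drive dog, rad, counterclockwise from above; at 0 one spline lies along the mill's +x. It meshes when the cup's x axis is at the dog's angle (mill yaw + this value) or a multiple of 60 degrees from it, within about 5 degrees. The dog is stiff (about 0.18 N m) and stays put while the cup is turned lightly on top of it
- collar (a joint): how far the black spring collar (the mill's run switch, 82 mm in diameter, top at 88 mm when free) is pressed down, m: 0 free, 0.005 at its stop. Spring: 7 N to start it moving, 12 N at the stop; the cup's weight alone does not press it
- jar: white porcelain ginger jar with a round lid and ball knob, 72 mm wide, 103 mm high. Origin: centre of the underside. To be left alone
- mortar: brass mortar, 86 mm wide at the mouth, 75 mm high, with its pestle leaning out to 129 mm high; about 0.9 kg. Origin: centre of the underside. To be left alone
- pill_bottle: amber pill bottle with a white cap, 48 mm wide, 100 mm high. Origin: centre of the underside. To be left alone
- stamp: desk stamp on a 34 x 60 mm foot, 80 mm high with its knob. Origin: centre of the underside. To be left alone
- calculator: flat grey desk calculator, 150 x 105 mm, 18 mm high. Origin: centre of the underside. To be left alone
- stapler: black stapler, 140 x 34 mm, about 62 mm high. Origin: centre of the underside. To be left alone
- count_tray: shallow white tablet-counting tray, 120 x 160 mm, 16 mm high, some tablets in it. Origin: centre of the underside. To be left alone
Not all that is in view belongs to the job. What is shaped like the mill but blue is not meant.

How it is judged:
On the way:
1. the cup is lifted clear of the counter in the gripper (height (world z) of cup above 0.05 m and contact force between the fingers and cup above 1 N), for 0.1 s.
At the end, for the whole second after the job is handed in: The cup, meshed (underside less than 86.5 mm above the mill's), is still held down: collar pressed over 3.5 of its 5 mm, cup within 4 mm of the mill's axis, upright within 4 degrees, still, fingers bearing on it with over 2 N (value of joint collar above 0.0035 m and horizontal distance between cup and drive_top below 0.004 m and z of cup in the frame of mill between 0.078 and 0.0865 m and angle between cup's own z axis and vertical below 0.07 rad and contact force between the fingers and cup above 2 N and linear speed of cup below 0.02 m/s); the arm keeps its last pose, push and grip.
It fails at once if another thing on the counter is shoved more than 30 mm or knocked over (distance of any of jar, mortar, pill_bottle, stamp, calculator, stapler, count_tray from where it was at the start of the episode above 0.03 m or angle between any of jar, mortar, pill_bottle, stamp, calculator, stapler, count_tray's own z axis and vertical above 0.5 rad).
It fails at once if the cup is tipped more than about 35 degrees (angle between cup's own z axis and vertical above 0.6 rad).
It fails at once if the cup is forced onto the mill with more than 60 N (contact force between cup and mill above 60 N).
It also fails if it takes over 51 s, if anything falls off the work surface, if the arm or the gripper's body presses on something with over 40 N, if the wrist force passes 120 N, or if a joint passes its speed limit or range.

## Working session

There is one attempt and no reset: what is moved stays moved. The work goes in short steps, each a Python script; the robot and the scene stay as the last script left them, time stands still between calls to the robot, and variables do not carry over. Pictures are saved under pics/ and viewed, about 8 in all and at most 12, crops included, and the job is handed in when it is done.

```bash
ls; mkdir -p pics
cat > h.py <<'E'
import numpy as np, cv2
from rig import bot
from scipy.spatial.transform import Rotation as R
def ray(cam,uv,P=None):
    P=P or bot.camera_params(cam); d=np.array([(uv[0]-P['cx'])/P['fx'],(uv[1]-P['cy'])/P['fy']])
    s=d.copy()
    for _ in range(20): s=d/(1+P['k1']*(s@s))
    T=np.array(P['extrinsics']); v=T[:3,:3]@np.array([s[0],-s[1],-1]); return T[:3,3],v
def at_z(cam,uv,z,P=None):
    o,v=ray(cam,uv,P); return o+v*(z-o[2])/v[2]
def proj(cam,p,P=None):
    P=P or bot.camera_params(cam);T=np.array(P['extrinsics']); q=T[:3,:3].T@(np.array(p)-T[:3,3])
    s=np.array([q[0],-q[1]])/-q[2]; s=s*(1+P['k1']*(s@s)); return np.array([s[0]*P['fx']+P['cx'],s[1]*P['fy']+P['cy']])
def down(yaw):  # tool x down, tool y along yaw
    y=np.array([np.cos(yaw),np.sin(yaw),0]);x=np.array([0,0,-1.]);return R.from_matrix(np.c_[x,y,np.cross(x,y)]).as_quat()
def tri(a,b):
    A=np.zeros((3,3));c=np.zeros(3)
    for o,v in (a,b):
        v=v/np.linalg.norm(v);M=np.eye(3)-np.outer(v,v);A+=M;c+=M@o
    return np.linalg.solve(A,c)
def save(cam,name): 
    im=bot.camera(cam);cv2.imwrite('pics/'+name+'.png',im[:,:,::-1]);return im
E
python3 - <<'E'
from h import *
ims=[save(c,'a_'+c) for c in ('side','top')]
cv2.imwrite('pics/a.png',cv2.resize(np.vstack(ims)[:,:,::-1],(0,0),fx=.78,fy=.78))
for c in ('side','top'):
  print(c,np.round(bot.camera_params(c)['extrinsics'],2).tolist())
  for t in ('cup','cup_grip','spigot_top','drive_top','mill'):
    print(t,[(np.round(np.array(d['position'])*[512,384],1).tolist(),round(d['confidence'],2)) for d in bot.spot_point(c,t)][:4])
print(bot.state(),bot.grip_depth)
E
```

```text
pics
side [[-0.79, 0.48, -0.39, 0.01], [-0.62, -0.6, 0.51, 0.72], [0.01, 0.64, 0.77, 1.12], [0.0, 0.0, 0.0, 1.0]]
cup [([281.4, 150.5], 0.59)]
cup_grip [([283.2, 129.0], 0.79)]
spigot_top [([231.5, 337.7], 0.88), ([281.0, 283.4], 0.84), ([211.5, 210.8], 0.8), ([252.6, 135.0], 0.61)]
drive_top [([280.5, 284.7], 0.92), ([213.5, 213.0], 0.71), ([231.6, 335.2], 0.71)]
mill [([211.1, 230.5], 0.86), ([280.9, 299.3], 0.74), ([229.2, 352.2], 0.71)]
top [[-0.04, 0.98, -0.2, 0.2], [-1.0, -0.04, 0.01, 0.05], [0.0, 0.2, 0.98, 1.62], [0.0, 0.0, 0.0, 1.0]]
cup [([334.5, 168.3], 0.92), ([344.3, 133.8], 0.2)]
cup_grip [([342.8, 162.5], 0.57)]
spigot_top [([219.5, 180.1], 0.87), ([146.4, 269.2], 0.81), ([203.7, 270.6], 0.67)]
drive_top [([206.2, 272.3], 0.83), ([144.0, 267.7], 0.77), ([220.9, 178.2], 0.76)]
mill [([154.3, 268.7], 0.88), ([210.4, 270.7], 0.87), ([226.0, 184.8], 0.63)]
{'t': 0.6, 'joint_positions': array([-1.42162295e+00,  1.23753692e-01,  1.65027098e+00, -5.34062018e-06,
        1.36753899e+00, -8.26010511e-02]), 'joint_velocities': array([-2.08198868e-04,  5.91286341e-04, -1.95897928e-04,  9.90039590e-04,
       -6.55991544e-04,  9.77046573e-05]), 'tau': array([-7.65349014e-04, -4.17289281e+01, -3.60003304e+01,  7.74075324e-02,
        4.30063228e-02, -1.34644355e-05]), 'tcp_pos': array([ 0.14927626, -0.63261674,  0.21470339]), 'eef_rot': array([-0.70236237, -0.08175141,  0.70236539, -0.08177202]), 'wrist_force': array([0.08218258, 0.66765713, 0.14772162]), 'torque': array([-0.05847309,  0.00525445,  0.00514389]), 'opening': 0.09530386876681074} 0.0188
```

View pics/a.png

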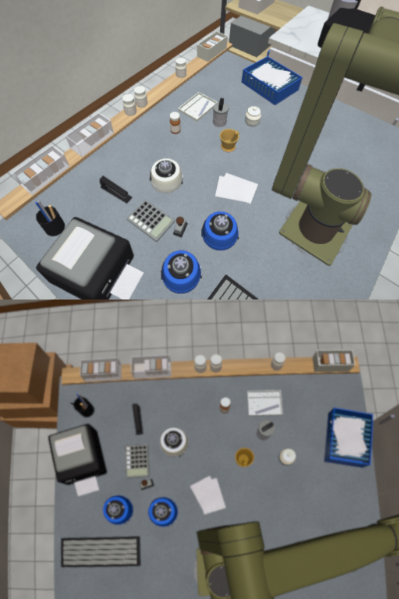

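Side: white mill's spigot near (212,211), cup's grip near (283,129). Top: mill (220,179), cup (343,163). The two blue mills are the decoys.

Run:
```python
from h import *
g=tri(ray('side',(283.2,129)),ray('top',(342.8,162.5)));print('grip',g)
print('cup',at_z('side',(281.4,150.5),0),at_z('top',(334.5,168.3),0))
print('sp',tri(ray('side',(211.5,210.8)),ray('top',(219.5,180.1))),'dr',tri(ray('side',(213.5,213)),ray('top',(220.9,178.2))))
print('dr z',at_z('side',(213.5,213),.115),at_z('top',(220.9,178.2),.115),'mill',at_z('side',(211.1,230.5),0),at_z('top',(226,184.8),0))
for t,c in (('mortar',(313,201)),('jar',(369,200)),('tray',(340,132)),('bottle',(289,133))): print(t,at_z('top',c,.05))
P={c:bot.camera_params(c) for c in('side','top')}
W=bot.camera_params('wrist');T=np.array(W['extrinsics']);s=bot.state();Q=R.from_quat(s['eef_rot']).as_matrix()
print('wrist cam in tool',np.round(Q.T@(T[:3,3]-s['tcp_pos']),3),np.round(Q.T@T[:3,:3],2).tolist(),W['fx'])
a=cv2.imread('pics/a_side.png')[100:180,240:340];b=cv2.imread('pics/a_top.png')[125:205,290:390]
cv2.imwrite('pics/b.png',cv2.resize(np.hstack([a,b]),(800,320),interpolation=cv2.INTER_CUBIC))
```

```text
grip [ 0.60405354 -0.22614841  0.14271748]
cup [ 0.628651   -0.26054299  0.        ] [ 0.61916174 -0.22215115  0.        ]
sp [0.56669752 0.18714484 0.12505623] dr [0.5724694  0.18131026 0.10648445]
dr z [0.56600804 0.18537328 0.115     ] [0.57196606 0.18137618 0.115     ] mill [0.58894512 0.18144293 0.        ] [0.57484067 0.17323971 0.        ]
mortar [ 0.49270833 -0.12985383  0.05      ]
jar [ 0.48746994 -0.32632945  0.05      ]
tray [ 0.74010836 -0.24419093  0.05      ]
bottle [ 0.74348675 -0.06048143  0.05      ]
wrist cam in tool [-0.171  0.001 -0.075] [[-0.0, 0.26, -0.96], [1.0, -0.0, -0.0], [-0.0, -0.96, -0.26]] 273.23898333914264
```

View pics/b.png

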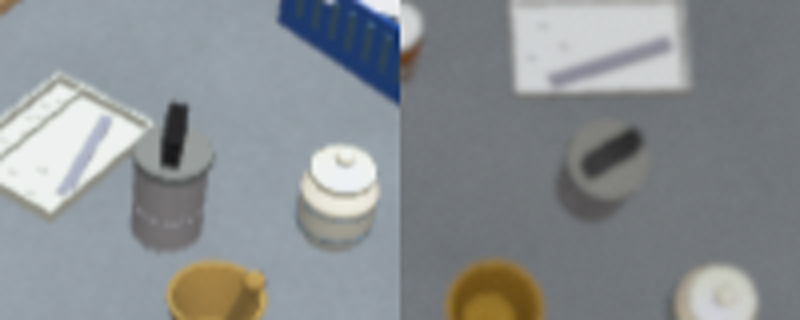

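Run:
```python
from h import *
e1,e2=at_z('top',(337,168),.125),at_z('top',(350,158.5),.125); yaw=np.arctan2(*(e2-e1)[1::-1]); g=at_z('top',(343,163),.125)
g2=at_z('side',(283.5,133),.125);print(e1,e2,np.degrees(yaw),g,g2)
c=(g+g2)/2
def best(p,yaws):
    o=[]
    for y in yaws:
        j=bot.ik(p,down(y))
        if j is not None: o.append((abs(j[5]),y,j))
    return min(o,key=lambda a:a[0])
b=best([c[0],c[1],.24],[yaw+np.pi/2,yaw-np.pi/2]);print(b)
bot.movep([c[0],c[1],.24],down(b[1]))
Pc=bot.camera_params('wrist');i1=save('wrist','c1')
r=[(t,[(np.round(np.array(d['position'])*[512,384],1),round(d['confidence'],2)) for d in bot.spot_point('wrist',t)][:2]) for t in('cup_grip','cup')]
print(r)
for t,z in((0,.12),(1,0)):
  if r[t][1]: print(at_z('wrist',r[t][1][0][0],z,Pc))
m=[.569,.1834]
b=best([*m,.26],[0,np.pi]);print(b)
bot.movep([*m,.26],down(b[1]))
Pm=bot.camera_params('wrist');i2=save('wrist','c2')
for t,z in(('drive_top',.115),('spigot_top',.1),('mill',0)):
  for d in bot.spot_point('wrist',t)[:2]:
    uv=np.array(d['position'])*[512,384];print(t,uv,d['confidence'],at_z('wrist',uv,z,Pm))
import pickle;pickle.dump((Pc,Pm),open('P.pkl','wb'))
cv2.imwrite('pics/c.png',cv2.resize(np.hstack([i1,i2])[:,:,::-1],(800,300),interpolation=cv2.INTER_AREA));print(bot.state()['t'])
```

```text
[ 0.58783637 -0.20936322  0.125     ] [ 0.61913439 -0.25625578  0.125     ] -56.279223629094254 [ 0.60437064 -0.23109587  0.125     ] [ 0.60471172 -0.22626782  0.125     ]
(np.float64(1.033198817431245), np.float64(0.5885385740010098), array([-4.44660243e-01,  1.01794484e-01,  1.63160188e+00, -4.44089210e-16,
        1.40819629e+00, -1.03319882e+00]))
[('cup_grip', [(array([265.9, 188.8]), 0.87)]), ('cup', [(array([264.4, 166.6]), 0.62)])]
[ 0.6141456  -0.23073525  0.12      ]
[ 0.61339559 -0.22885901  0.        ]
(np.float64(0.22202722445059742), 0, array([ 2.22027224e-01, -1.46604821e-02,  1.71855269e+00, -4.44089210e-16,
        1.43770045e+00,  2.22027224e-01]))
drive_top [268.1856 177.1008] 0.8 [0.58086487 0.18443524 0.115     ]
spigot_top [270.08  175.488] 0.95 [0.58369796 0.18303392 0.1       ]
spigot_top [  1.1776 126.1824] 0.79 [0.27206428 0.24114171 0.1       ]
mill [268.1856 164.3136] 0.78 [0.58456204 0.17890839 0.        ]
mill [ 60.5184 122.9952] 0.7 [0.26987278 0.24175021 0.        ]
4.6667
```

View pics/c.png

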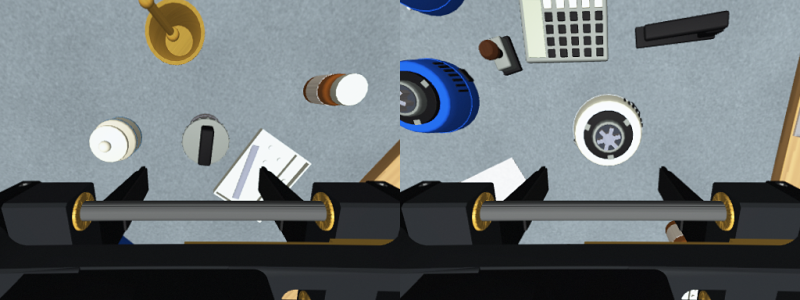

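Wrist pictures: cup's bar grip at about (263,186), nearly vertical in the image. White mill's dog is at about (267,172), 9 mm right of the gripper's middle. The wrist view puts both things about 10 mm further out in x than the fixed cameras do, so I'll refine from close crops.

Run:
```python
from h import *
import pickle
Pc,Pm=pickle.load(open('P.pkl','rb'))
print({k:np.round(v,3).tolist() for k,v in Pm.items() if k!='extrinsics'},{k:v for k,v in bot.camera_params('top').items() if k!='extrinsics'})
s=bot.state();print(s['tcp_pos'],proj('wrist',s['tcp_pos'],Pm))
im=lambda n:cv2.imread('pics/'+n+'.png')
def crop(i,u,v,h,P,pts):
    k=400/(2*h);u0,v0=int(u)-h,int(v)-h
    c=cv2.resize(i[v0:v0+2*h,u0:u0+2*h],(400,300*400//300),interpolation=cv2.INTER_CUBIC)
    for (cx,cy,z,r) in pts:
        pp=np.array([proj('x',[cx+r*np.cos(t),cy+r*np.sin(t),z],P) for t in np.linspace(0,6.28,40)])
        cv2.polylines(c,[np.int32((pp-[u0,v0]+.5)*k)],True,(0,0,255),1)
    return c
m=(.582,.1835);M=[(*m,.1,.027),(*m,.08,.065),(*m,.115,.018)]
C=[crop(im('c2'),268,172,50,Pm,M),crop(im('c1'),263,178,44,Pc,[(.614,-.230,.097,.036)]),
   crop(im('a_top'),222,180,32,bot.camera_params('top'),M),crop(im('a_side'),213,218,32,bot.camera_params('side'),M)]
o=np.vstack([np.hstack(C[:2]),np.hstack(C[2:])]);cv2.imwrite('pics/d.png',cv2.resize(o,(600,600)))
```

```text
{'fx': 273.239, 'fy': 273.239, 'cx': 259.744, 'cy': 189.033, 'k1': 0.022} {'fx': 463.2823141691049, 'fy': 463.2823141691049, 'cx': 264.5971004453518, 'cy': 193.23046950880908, 'k1': -0.14845503450899433}
[0.56931832 0.18259869 0.25991518] [257.86359213 227.96226607]
```

View pics/d.png

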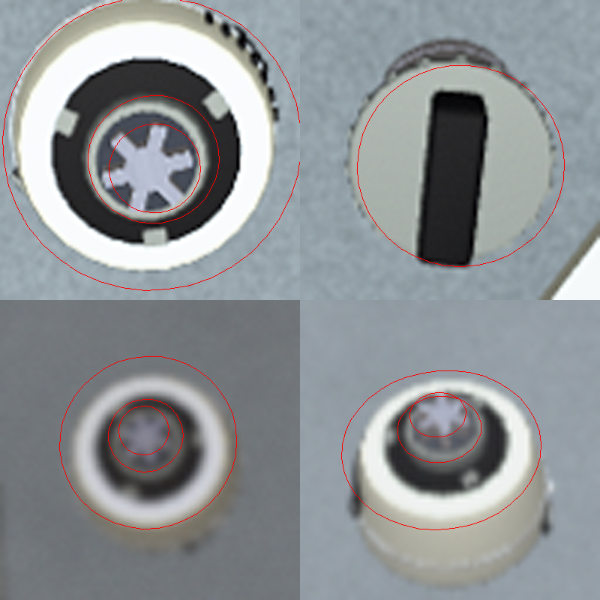

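The circles at (0.582, 0.1835) fit the mill in all three views within about 3 mm, so the earlier static estimates were network error. Lid centre in the wrist view lies about 3 px left of my circle. Now I'll fit numerically.

```bash
cat >> h.py <<'E'
def rect(img,P,c,z,half=.06,n=480):
    # metric, world-aligned (x right, y up) picture of plane z around c
    g=(np.arange(n)+.5)/n*2*half-half;X,Y=np.meshgrid(c[0]+g,c[1]-g)
    T=np.array(P['extrinsics']);q=(np.stack([X,Y,np.full_like(X,z)],-1)-T[:3,3])@T[:3,:3]
    s=np.stack([q[...,0],-q[...,1]],-1)/-q[...,2:];s=s*(1+P['k1']*(s**2).sum(-1,keepdims=True))
    return cv2.remap(img,np.float32(s[...,0]*P['fx']+P['cx']),np.float32(s[...,1]*P['fy']+P['cy']),cv2.INTER_CUBIC)
def ellipse(mask,c,half=.06,n=480):
    k=2*half/n;cs,_=cv2.findContours(mask.astype('uint8'),cv2.RETR_EXTERNAL,cv2.CHAIN_APPROX_NONE)
    e=cv2.fitEllipse(cv2.convexHull(max(cs,key=cv2.contourArea)));u,v=e[0]
    return np.array([c[0]+(u+.5)*k-half,c[1]+half-(v+.5)*k]),np.array(e[1])*k/2
def dogphase(img,P,c,z=.115,half=.06,n=480):
    g=cv2.cvtColor(rect(img,P,c,z),cv2.COLOR_BGR2GRAY).astype(float)
    t=np.radians(np.arange(0,360,.5));out=0
    for r in np.arange(.011,.017,.0005):
        k=n/(2*half);v=g[np.int32(n/2-r*np.sin(t)*k),np.int32(n/2+r*np.cos(t)*k)];out+=(v-v.mean())@np.exp(1j*6*t)
    return np.degrees(np.angle(out))/6,abs(out)
E
python3 - <<'E'
from h import *
import pickle
Pc,Pm=pickle.load(open('P.pkl','rb'))
im=lambda n:cv2.imread('pics/'+n+'.png')
m=np.array([.581,.183])
for n,P in(('c2',Pm),('a_top',bot.camera_params('top')),('a_side',bot.camera_params('side'))):
    r=rect(im(n),P,m,.088);g=cv2.cvtColor(r,cv2.COLOR_BGR2GRAY)
    w=(g>190).astype('uint8');lab=cv2.connectedComponentsWithStats(w)
    # hole of the white shoulder = collar
    cs,h=cv2.findContours(w,cv2.RETR_CCOMP,cv2.CHAIN_APPROX_NONE)
    holes=[c for c,hh in zip(cs,h[0]) if hh[3]>=0];c=max(holes,key=cv2.contourArea)
    e=cv2.fitEllipse(cv2.convexHull(c));k=.12/480
    print(n,'collar',m+[(e[0][0]+.5)*k-.06,.06-(e[0][1]+.5)*k],np.array(e[1])*k/2)
    print(n,[np.round(dogphase(im(n),P,m+d),1).tolist() for d in ([0,0],[.001,0],[-.001,0],[0,.001],[0,-.001])])
c=np.array([.6115,-.2315])
r=rect(im('c1'),Pc,c,.131);g=cv2.cvtColor(r,cv2.COLOR_BGR2GRAY);b=(g<60);b[:, :60]=0
cs,_=cv2.findContours(b.astype('uint8'),cv2.RETR_EXTERNAL,cv2.CHAIN_APPROX_NONE)
for q in sorted(cs,key=cv2.contourArea)[-2:]:
    a=cv2.minAreaRect(q);k=.12/480;print('bar',c+[(a[0][0]+.5)*k-.06,.06-(a[0][1]+.5)*k],np.array(a[1])*k,'ang(img cw)',a[2])
r2=rect(im('c1'),Pc,c,.097)
d=rect(im('c2'),Pm,m,.115)
o=np.hstack([r,r2,d]);
for x in(240,720,1200):cv2.drawMarker(o,(x,240),(0,0,255),0,20)
cv2.circle(o,(720,240),144,(0,0,255),1)
cv2.imwrite('pics/e.png',cv2.resize(o,(798,266)))
E
```

```text
c2 collar [0.57914461 0.18358557] [0.04093688 0.04123224]
c2 [[14.5, 247680.6], [14.5, 160950.6], [14.5, 307177.2], [14.4, 239381.8], [14.8, 219396.3]]
a_top collar [0.5753299  0.18199286] [0.04446572 0.04514737]
a_top [[17.1, 4587.7], [-16.4, 5502.2], [15.5, 16502.2], [22.6, 3645.8], [13.9, 3399.0]]
a_side collar [0.57774551 0.18267528] [0.0416732  0.04439253]
a_side [[16.5, 64566.3], [15.9, 40440.0], [16.6, 78313.6], [16.5, 35076.6], [16.6, 87473.0]]
bar [ 0.66799999 -0.29025   ] [0.00464561 0.01102466] ang(img cw) 56.30992889404297
bar [ 0.60861094 -0.22789767] [0.05552449 0.01756457] ang(img cw) 62.056968688964844
```

View pics/e.png

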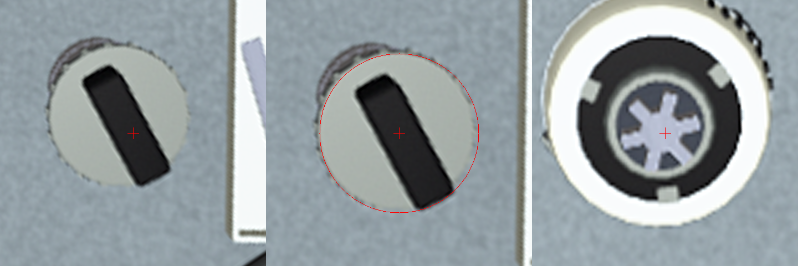

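Wrist fits: mill axis (0.579, 0.1836), dog angle 14.5° mod 60. Cup at about (0.611, −0.231), with the bar at −62°. Grasping now.

Run:
```python
from h import *
import pickle
c=[.6108,-.2308];q=down(np.radians(27.94))
bot.movep([*c,.2],q)
bot.move_linear([*c,.1012],max_speed=.1)
s=bot.state();print(s['tcp_pos'],s['wrist_force'])
bot.close();s=bot.state();print('opening',s['opening'],s['wrist_force'],s['torque'])
bot.move_linear([*c,.27],max_speed=.12)
s=bot.state();print('opening',s['opening'],s['wrist_force'],s['torque'],s['tcp_pos'],s['t'])
P=bot.camera_params('wrist');i=save('wrist','f1');j=save('side','f2');pickle.dump(P,open('Pf.pkl','wb'))
c2=np.array(c)
r=rect(i[:,:,::-1],P,c2,.27+.0188-.023) # lid plane
cv2.drawMarker(r,(240,240),(0,0,255),0,20);cv2.circle(r,(240,240),144,(0,0,255),1)
cv2.imwrite('pics/f.png',np.hstack([r,cv2.resize(j[40:180,230:350,::-1],(411,480))])[:, :800])
```

```text
[ 0.61146518 -0.23113361  0.10228049] [ 0.00747181  0.60958049 -0.05449259]
opening 0.017543091965929625 [-0.70495443  0.30319881 -0.68836798] [-0.05774787 -0.12154055 -0.02545035]
opening 0.01761763640443963 [-1.30027755 -0.14918148 -3.18113143] [-0.04701496 -0.11427678 -0.00163503] [ 0.61034504 -0.23059402  0.26862997] 10.1
```

View pics/f.png

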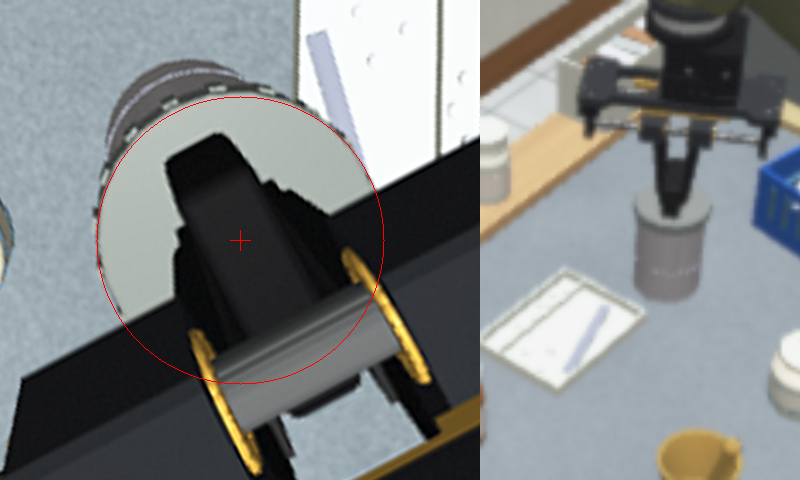

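The lid circle matches the TCP within about 1 mm and the cup hangs upright (about 0.33 kg). Next, over the mill with 16.6° of turn, then down in small steps with force checks.

```bash
cat >> h.py <<'E'
def show(tag=''):
    s=bot.state();print(tag,np.round(s['tcp_pos'],4),'bottom',round(s['tcp_pos'][2]-.1023,4),'F',np.round(s['wrist_force'],1),'M',np.round(s['torque'],2),'t',round(s['t'],2));return s
E
python3 - <<'E'
from h import *
m=np.array([.579,.1836]);q=down(np.radians(44.5))
bot.movep([*m,.27],q);show()
bot.move_linear([*m,.222],max_speed=.1);bot.pause(.3);s=show('hover')
e=m-s['tcp_pos'][:2];w=m+e;fz0=s['wrist_force'][2]
for z in np.arange(.210,.188,-.002):
    bot.move_linear([*w,z],max_speed=.04);bot.pause(.05);s=show('%.3f'%z)
    if s['wrist_force'][2]-fz0>8 or np.hypot(*s['wrist_force'][:2])>10: break
E
```

```text
[0.5794 0.1827 0.27  ] bottom 0.1677 F [ 0.5  0.4 -3.8] M [ 0.01 -0.2  -0.  ] t 11.73
hover [0.5794 0.1837 0.2229] bottom 0.1206 F [ 0.3 -0.1 -3.5] M [ 0.01 -0.22  0.01] t 12.67
0.210 [0.5786 0.1835 0.2097] bottom 0.1074 F [-1.1  0.  -3.5] M [ 0.03 -0.2  -0.02] t 13.17
0.208 [0.5787 0.1835 0.208 ] bottom 0.1057 F [ 0.2 -0.5 -3. ] M [ 0.06 -0.15 -0.04] t 13.47
0.206 [0.5786 0.1835 0.2059] bottom 0.1036 F [-0.2 -0.4 -4.2] M [ 0.03 -0.17 -0.01] t 13.77
0.204 [0.5786 0.1835 0.2039] bottom 0.1016 F [-0.6 -0.2 -3.3] M [ 0.   -0.16  0.01] t 14.07
0.202 [0.5786 0.1835 0.2019] bottom 0.0996 F [-0.4  0.1 -2.6] M [ 0.02 -0.18 -0.  ] t 14.37
0.200 [0.5786 0.1835 0.1998] bottom 0.0975 F [ 0.8  0.4 -3.1] M [ 0.02 -0.2   0.04] t 14.67
0.198 [0.5786 0.1835 0.1979] bottom 0.0956 F [-1.   0.  -3.4] M [ 0.05 -0.19 -0.  ] t 14.97
0.196 [0.5786 0.1835 0.1959] bottom 0.0936 F [ 0.4  0.6 -2.3] M [ 0.03 -0.17 -0.01] t 15.27
0.194 [0.5786 0.1835 0.1939] bottom 0.0916 F [ 0.1  0.7 -2.9] M [-0.06 -0.18  0.03] t 15.57
0.192 [0.5786 0.1835 0.1918] bottom 0.0895 F [ 0.5  1.2 -2.7] M [ 0.03 -0.17 -0.01] t 15.87
0.190 [0.5786 0.1835 0.1898] bottom 0.0875 F [ 0.5 -0.1 -3.7] M [ 0.01 -0.19  0.01] t 16.17
```

The underside passed 95 mm without contact, so it has meshed. Now pressing.

Run:
```python
from h import *
w=[.579-.0004,.1835];s=show();
for z in np.arange(.189,.181,-.001):
    bot.move_linear([*w,z],max_speed=.02);bot.pause(.1);s=show('%.4f'%z)
    if s['wrist_force'][2]+3.2>15 or np.hypot(*s['wrist_force'][:2])>12: break
print(s['opening'])
i=save('side','g1');j=save('top','g2');k=save('wrist','g3')
cv2.imwrite('pics/g.png',np.hstack([cv2.resize(i[150:270,160:270,::-1],(400,436)),cv2.resize(k[:,:,::-1],(400,436))]))
```

```text
[0.5786 0.1835 0.1898] bottom 0.0875 F [ 0.5 -0.1 -3.7] M [ 0.01 -0.19  0.01] t 16.17
0.1890 [0.5786 0.1835 0.189 ] bottom 0.0867 F [-0.5 -1.  -4.1] M [ 0.01 -0.17 -0.01] t 16.52
0.1880 [0.5788 0.1835 0.1889] bottom 0.0866 F [-2.3 -1.8  2.4] M [-0.14  0.3   0.04] t 16.87
0.1870 [0.5789 0.1835 0.1876] bottom 0.0853 F [-1.5 -1.4  4.7] M [-0.23  0.35  0.05] t 17.22
0.1860 [0.5789 0.1835 0.1866] bottom 0.0843 F [-2.7 -0.8  6.3] M [-0.17  0.36  0.03] t 17.57
0.1850 [0.5789 0.1835 0.1858] bottom 0.0835 F [-2.9 -0.3  6.1] M [-0.27  0.5   0.04] t 17.92
0.1840 [0.5789 0.1835 0.1851] bottom 0.0828 F [-2.8 -1.9  7. ] M [-0.3   0.63  0.02] t 18.27
0.1830 [0.5789 0.1835 0.1843] bottom 0.082 F [-3.2 -1.3  7.9] M [-0.24  0.67  0.02] t 18.62
0.1820 [0.579  0.1835 0.1839] bottom 0.0816 F [-3.7 -1.7  9.5] M [-0.31  0.87 -0.02] t 18.97
0.1810 [0.5791 0.1835 0.1839] bottom 0.0816 F [-4.8 -1.9 13.3] M [-0.45  1.23  0.03] t 19.32
0.017966380278341486
```

View pics/g.png

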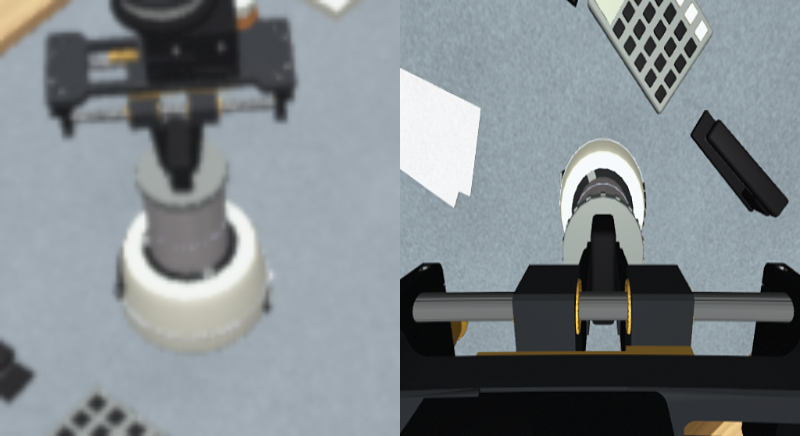

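The contact signature fits: about 6.5 N at the start, about 5 mm of travel with force rising gently to 12.7 N, then a firm stop at 16.5 N. The cup stands upright and centred over the mill. Handing in with a last force check.

Run:
```python
from h import *
bot.pause(.3);show('before');bot.job_done();show('after')
```

```text
before [0.5791 0.1835 0.1838] bottom 0.0815 F [-4.8 -1.2 13.2] M [-0.47  1.21 -0.03] t 19.77
the job is handed in; nothing more can be done
the job is handed in; nothing more can be done
```

I picked up the cup by its bar grip, carried it over the white mill and turned it 16.6° so it lined up with the drive dog. It then meshed on the way down without touching the dog, and I pressed it onto the collar. I handed it in at about 19.8 s, still gripped and pushed down; no verdict is reported.

**Last checks**
- **Push:** about 16.5 N on the collar, including the cup's weight. It first resisted at about 6 N, moved about 5 mm, then came up against a firm stop.
- **Position:** the gripper was 0.1 mm from my estimate of the mill's axis, which itself is good to about 2 mm. The last pictures show the cup upright and centred.
- **Other things:** the last side and wrist pictures showed nothing disturbed near the mill. I did not measure whether the other objects had moved.

**Disagreements**
- **Cup height:** my estimate read about 1.4 mm low at the stop (81.6 mm against 83 mm). It was low by about the same amount where the collar began to move, so it looks like a fixed offset from when I gripped the cup.
- **Cup and mill positions:** the networks' first positions from the fixed cameras were about 10 mm off in x. I used my own fits to the close wrist pictures instead.

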